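# Tip the insert box over and push it home

## Robot

A 6-joint arm with a two-finger parallel gripper is mounted at the origin on a cart in front of the work surface, level with it; the furniture and walls round the work are solid. World frame = base frame: x ahead of the robot, y to its left, z up, the work surface at z = 0. Lengths are in m, angles in degrees, forces in N, time in s.
With the tool pointing down it reaches from about 0.325 to 0.85 m from the base axis. Payload 15.5 kg.
Tool frame: the origin (TCP) lies midway between the tips of the shut fingers; the grasp point (between the pads) lies 19 mm behind it; y points along the fingers, x is the direction in which the jaws open and shut, and the axes are right-handed (so a half turn about y gives the same grasp; the last joint's range is limited). The gripper opens to 91 mm and grips with 3 to 60 N. Pads are 32 mm wide; open, the fingers measure 118 mm over their backs; the gripper's body (76 mm by 178 mm) begins 60 mm behind the grasp point.
Start: joints at [-78.008, 28.281, 77.091, -0, 74.628, -5.472], TCP at [0.188, -0.596, 0.214] pointing down, gripper open.
Joint ranges: [-166.48, 166.48], [-47.26, 123.95], [12.59, 153.08], [-70.14, 250.14], [6.76, 159.57], [-176.63, 176.63]. Speed limits (degrees/s): [108.29, 108.29, 147.25, 172.46, 172.46, 172.46].

## Interface

Orientations are given as a 3x3 rotation matrix whose columns are the frame's x, y, z axes.
In Python, from bench import ctrl gives the robot as it stands. The module is installed in compiled form; this text tells all that it offers. Calls block until the motion is done:
- ctrl.goto(position, orientation): joint-space move of the TCP to a pose.
- ctrl.move_l(position, vel=0.15, ori=None, contact_N=None): straight line of the TCP; ori=None keeps the orientation; vel is the mean speed in m/s. With contact_N (N) it stops when the force on the tool has changed by that much, and returns True; else False.
- ctrl.movej(angles): joint-space move.
- ctrl.command_gripper(opening): opening from 0.0 (shut) to 1.0 (fully open); the grip force is fixed at half the most; returns when the fingers have stopped.
- ctrl.sleep(seconds).
- ctrl.ik(position, orientation): joint angles nearest the present ones, or None.
- ctrl.read_camera(name): name is "scene" or "top" or "wrist"; returns the picture (384x512x3 uint8, blue, green, red); there is no depth.
- ctrl.camera_params(name): a dict with "fx", "fy", "cx", "cy" (pixels), "pose" (4x4, takes a point from camera to world coordinates); the wrist camera has in their place "T_tool_cam" (4x4, takes a point from camera to tool coordinates, whose origin is the TCP and whose axes are the tool frame's). Camera axes: x right, y up, looking along -z (the intrinsics and any distortion apply to the point x, -y, -z); pixel columns grow to the right and rows downward; lengths in m; the calibration is good to about 2 mm. A picture is of the moment at which its call begins: read the wrist's pose just before it. camera_params takes no time and is no camera call.
A pose or a line that the arm cannot do raises ctrl.MotionError and nothing moves.
- ctrl.sign_off(): hands the job in, once; it reports no verdict.
Readings, each from a call of its own:
- ctrl.current_t(): time.
- ctrl.current_q(): joint angles.
- ctrl.current_dq(): joint speeds.
- ctrl.current_effort(): joint torques, N m.
- ctrl.current_tool_pos(): TCP position.
- ctrl.current_eef_rot(): TCP orientation.
- ctrl.current_contact_force(): force on the tool from outside, world axes, zero at the start.
- ctrl.current_wrist_torque(): the same for the moment, N m.
- ctrl.current_grip_width(): opening from 0.0 (shut) to 1.0 (fully open).
Only numpy, scipy, OpenCV 4.12 (cv2) and the standard library are available. Lean on these libraries where they do the work, as an engineer would, in place of code of your own. Each camera call takes 0.05 s, during which the arm holds its last target.

## Task

The black box of cutting inserts stands on end in the green-railed tray. Push against it high up with the fingertips so that it tips over away from you, towards the stop bar at the back of the tray, and lies flat; then push it along the tray floor until its far end sits squarely against the stop bar. Only push: do not grip or lift the box, and leave everything else where it stands.

Things in the scene. Friction and masses are not known exactly. Their poses are not given: they have to be found in the camera images.
- black_box: dark box of inserts to be tipped, 34x95x110 mm (own x, y, z), about 0.14 kg, standing on the tray floor, a pale and red strip on top. Origin: centre of its underside as it stands = centre of its near end once tipped, 17 mm above the tray floor. Own z: from there to its top (lying: towards the stop bar); own x: about to the stop bar (lying: down). It falls by itself past 17 degrees
- heel (a point): the middle of the black box's lower edge on the stop-bar side (own x = 17 mm, y = 0, z = 0), about which it tips; it stays down on the tray floor all the time
- box_top (a point): the middle of the black box's top face (own z = 110 mm), which is its far end once it is tipped over
- tray: fixed steel tray with green rails, 262x180 mm (own x, y). Origin on the bench top; x points to the back, away from the robot, z up. Floor 4 mm above the bench, from x = -127 mm (open front) to the stop bar; side rails 14 mm high, 164 mm apart inside (y = -82 to 82 mm); stop bar across the back 40 mm high, 12 mm thick, its inner face at x = 125 mm
- stop_face (a point): the middle of the inner face of the stop bar, 21 mm above the bench; axes as the tray's
- sleeve: grey stepped taper sleeve, 38 mm across, 62 mm tall, standing on the bench left of the tray; origin at the centre of its underside; leave alone
- flat_box: black box of inserts with a green and white label on top, 100x66x24 mm, already lying flat on the bench left of the tray; origin at the centre of its underside; leave alone
- red_cap: red turned cap, 44 mm across, 34 mm tall, on the bench right of the tray; origin at the centre of its underside; leave alone
- spigot: black stepped tool holder, 42 mm across, 92 mm tall, standing on the bench right of the tray; origin at the centre of its underside; leave alone
- chuck_key: T-handled chuck key, 90x85x19 mm, lying on the bench to the right; origin at the middle of its underside; leave alone

How it is judged (in metres and radians):
On the way:
1. the black box is tipped over towards the stop bar and lies flat (angle between black_box's own z axis and vertical between 1.49 and 1.65 rad and angle between black_box's own x axis and vertical above 3 rad), for 0.2 s.
At the end, for the whole second after the job is handed in: The black box lies flat on the tray floor between the rails (within about 5 degrees), its former top against the stop bar (the middle of that end within 5 mm of the bar), square to it within 4 degrees, and at rest (all of step 1 and x of box_top in the frame of stop_face above -0.005 m and y of box_top in the frame of stop_face between -0.034 and 0.034 m and z of box_top in the frame of stop_face between -0.006 and 0.006 m and angle between the z axis of black_box and the x axis of tray, either way round below 0.07 rad and linear speed of black_box below 0.01 m/s); the robot touches nothing.
It fails at once if the black box is lifted or carried, or tipped over backwards (its heel edge rises more than about 16 mm off the tray floor) (height (world z) of heel above 0.02 m).
It fails at once if the black box is lifted (its top end rises more than 15 mm above its standing height) (height (world z) of box_top above 0.134 m).
It fails at once if one of the other things is shifted by more than 10 mm or tipped (distance of any of sleeve, flat_box, red_cap, spigot, chuck_key from where it was at the start of the episode above 0.01 m or angle between any of sleeve, flat_box, red_cap, spigot, chuck_key's own z axis and vertical above 0.2 rad).
It also fails if it takes over 40 s, if anything falls off the work surface, if the arm or the gripper's body presses on something with over 40 N, if the wrist force passes 120 N, or if a joint passes its speed limit or range.

## Working session

There is one attempt and no reset: what is moved stays moved. The work goes in short steps, each a Python script; the robot and the scene stay as the last script left them, time stands still between calls to the robot, and variables do not carry over. Pictures are saved under pics/ and viewed, and the job is handed in when it is done.

```bash
mkdir -p pics; python3 - <<'E'
from bench import ctrl
import cv2, numpy as np
np.set_printoptions(precision=4,suppress=True)
for n in ["scene","top"]:
    im=ctrl.read_camera(n); cv2.imwrite(f"pics/{n}0.png",im)
    p=ctrl.camera_params(n); print(n,p)
print(ctrl.current_tool_pos(),ctrl.current_eef_rot(),ctrl.current_t())
print(ctrl.camera_params("wrist"))
E
```

```text
scene {'fx': 348.043978613315, 'fy': 348.043978613315, 'cx': 257.15878609215076, 'cy': 188.83551001141788, 'pose': array([[-0.6778,  0.3829, -0.6276, -0.0916],
       [-0.7349, -0.3773,  0.5635,  0.6678],
       [-0.021 ,  0.8432,  0.5372,  0.6514],
       [ 0.    ,  0.    ,  0.    ,  1.    ]])}
top {'fx': 393.02957288554825, 'fy': 393.02957288554825, 'cx': 254.57932239413836, 'cy': 198.71841222203219, 'pose': array([[ 0.0195,  0.9959, -0.0886,  0.4459],
       [-0.9996,  0.0214,  0.0206,  0.0782],
       [ 0.0224,  0.0882,  0.9959,  1.2149],
       [ 0.    ,  0.    ,  0.    ,  1.    ]])}
[ 0.1875 -0.5959  0.2134] [[ 0.3001 -0.0002  0.9539]
 [-0.9539  0.0011  0.3001]
 [-0.0011 -1.      0.0001]] 0.1
{'fx': 282.05814050141373, 'fy': 282.05814050141373, 'cx': 258.14077453635576, 'cy': 194.86230611022742, 'T_tool_cam': array([[ 1.    , -0.0006, -0.    ,  0.0008],
       [ 0.0001,  0.2819, -0.9594, -0.1708],
       [ 0.0006,  0.9594,  0.2819,  0.0802],
       [ 0.    ,  0.    ,  0.    ,  1.    ]])}
```

View pics/scene0.png

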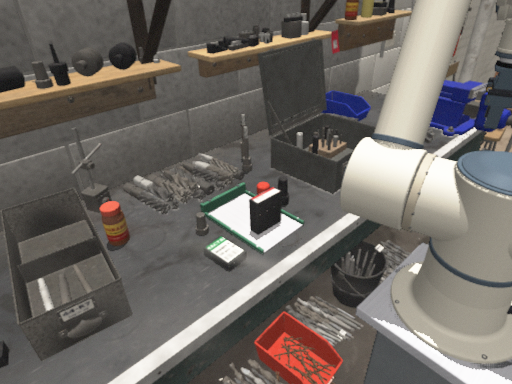

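View pics/top0.png

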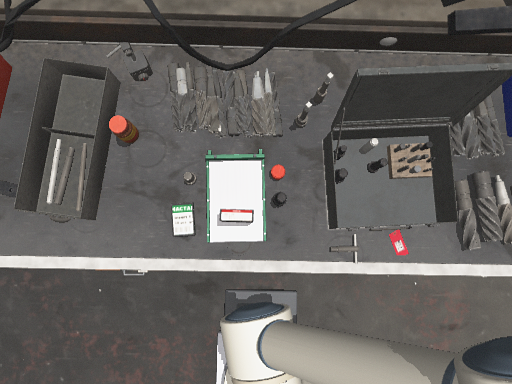

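The top view shows the tray at about cols 206–266, rows 150–243, with the stop bar at row 154. The standing box's red and pale top strip is at about (236, 215). The sleeve is at (188, 177), the cap at (277, 172) and the spigot at (279, 199). I'll zoom in and measure.

```bash
cat > h.py <<'E'
import cv2, numpy as np
np.set_printoptions(precision=4,suppress=True)
def ray(p,uv,pose=None):
    T=p["pose"] if pose is None else pose
    d=np.array([(uv[0]-p["cx"])/p["fx"],-(uv[1]-p["cy"])/p["fy"],-1.0])
    return T[:3,3],T[:3,:3]@d
def onz(p,uv,z,pose=None):
    o,d=ray(p,uv,pose); return o+d*(z-o[2])/d[2]
def proj(p,X,pose=None):
    T=p["pose"] if pose is None else pose
    c=T[:3,:3].T@(np.asarray(X)-T[:3,3])
    return np.array([p["cx"]+p["fx"]*c[0]/-c[2],p["cy"]-p["fy"]*c[1]/-c[2]])
E
python3 - <<'E'
from h import *
from bench import ctrl
im=cv2.imread("pics/top0.png"); p=ctrl.camera_params("top"); print([k for k in p])
c=im[140:255,165:295]; cv2.imwrite("pics/top0z.png",cv2.resize(c,None,fx=5,fy=5,interpolation=cv2.INTER_NEAREST))
s=cv2.imread("pics/scene0.png")[175:275,185:310]; cv2.imwrite("pics/scene0z.png",cv2.resize(s,None,fx=5,fy=5,interpolation=cv2.INTER_CUBIC))
# tray white floor
b,g,r=[im[...,i].astype(int) for i in range(3)]
m=((b>170)&(g>170)&(r>170)).astype(np.uint8); m[:140]=0;m[250:]=0;m[:,:200]=0;m[:,275:]=0
cs,_=cv2.findContours(m,0,2); k=max(cs,key=cv2.contourArea); rect=cv2.minAreaRect(k); print("floor",rect)
for q in cv2.boxPoints(rect): print(q,onz(p,q,0.004))
hsv=cv2.cvtColor(im,cv2.COLOR_BGR2HSV)
gm=cv2.inRange(hsv,(55,80,40),(95,255,255)); gm[:140]=0;gm[250:]=0;gm[:,:200]=0;gm[:,275:]=0
ys,xs=np.nonzero(gm); print("green ext",xs.min(),xs.max(),ys.min(),ys.max())
sub=hsv[205:226,215:258]
for y in range(205,226): print(y,' '.join('%02x'%v for v in r[y,214:260]))
E
```

```text
['fx', 'fy', 'cx', 'cy', 'pose']
floor ((236.65731811523438, 201.15167236328125), (80.7866439819336, 54.79093933105469), 88.9583740234375)
[208.5321 161.263 ] [0.6676 0.1987 0.004 ]
[263.3139 160.267 ] [0.6748 0.0282 0.004 ]
[264.7826 241.0403] [0.4241 0.0193 0.004 ]
[210.0007 242.0363] [0.4179 0.1868 0.004 ]
green ext 206 265 149 241
205 f6 f6 f6 f6 f6 f6 f6 f6 f6 f6 f6 f6 f6 f6 f6 f6 f6 f6 f6 f6 f6 f6 f6 f6 f6 f6 f6 f6 f6 f6 f6 f6 f6 f6 f6 f6 f6 f6 f6 f6 f6 f6 f6 f6 f6 f6
206 f6 f6 f6 f6 f6 f6 f6 f6 f6 f6 f6 f6 f6 f6 f6 f6 f6 f6 f6 f6 f6 f6 f6 f6 f6 f6 f6 f6 f6 f6 f6 f6 f6 f6 f6 f6 f6 f6 f6 f6 f6 f6 f6 f6 f6 f6
207 f6 f6 f6 f6 f6 f7 f8 f9 f9 f9 f8 f8 f7 f7 f7 f7 f8 f8 f8 f8 f8 f7 f7 f7 f7 f7 f7 f7 f7 f7 f7 f6 f6 f6 f6 f6 f6 f6 f6 f6 f6 f6 f6 f6 f6 f6
208 f6 f6 f6 f6 f6 f9 e4 e2 e0 df df df f5 f6 f6 f7 ef ed ed ed ec ec fa fa fa fa fb fb fb fb fb fa f9 f9 f9 f9 f9 fa fa f9 f7 f6 f6 f6 f6 f6
209 f6 f6 f6 f6 f7 fe 8b 84 af b8 b9 b7 cc cd c7 c9 a8 a4 a4 a3 a3 a2 bd be b6 ab af ac b2 af ae cf d3 d2 d3 d5 c2 c6 cf e0 f9 f6 f6 f6 f6 f6
210 f6 f6 f6 f6 f8 f4 5e 75 cf d0 d0 cf cf ce ce cd c
[... 1518 characters left out ...]
 fb bd b3 b2 a7 7f 44 40 40 41 26 1c 1e 23 21 27 24 23 28 2b 29 2f 2e 32 45 2d 49 4d 50 4e 51 58 5b 5a 80 5d 2e de fa f6 f6 f6 f6 f6
222 f6 f7 fb bc b1 b4 b7 af aa ae ab a9 aa a8 a3 a6 a7 aa a7 a5 a9 ab 84 80 7d 84 82 7e 7f 7b 7d 7e 57 56 56 57 62 53 8f fc f8 f6 f6 f6 f6 f6
223 f6 f7 fb c0 b1 b8 b2 b4 b4 b7 ba b8 b7 b7 b2 b3 b7 b7 b6 b8 b8 ba ad ad ae b2 b0 ac ad ab aa ad a4 a5 a5 a5 a2 fd fb f9 f7 f6 f6 f6 f6 f6
224 f6 f7 fa bd b2 b2 b2 b2 b2 b8 b6 af b2 b2 b0 ad b0 b2 b3 b1 b3 b3 b1 ae ae b4 b3 ae b1 ab b1 ae ab a9 ac aa fa fa f8 f6 f6 f6 f6 f6 f6 f6
225 f6 f6 f9 bb ad b1 ad ae ac b0 ae ab ad ad a9 ac ac af ae ac ad ad ac a8 aa ae ad a8 aa a9 a8 a6 a7 a4 fa f8 f9 f7 f6 f6 f6 f6 f6 f6 f6 f6
```

View pics/top0z.png

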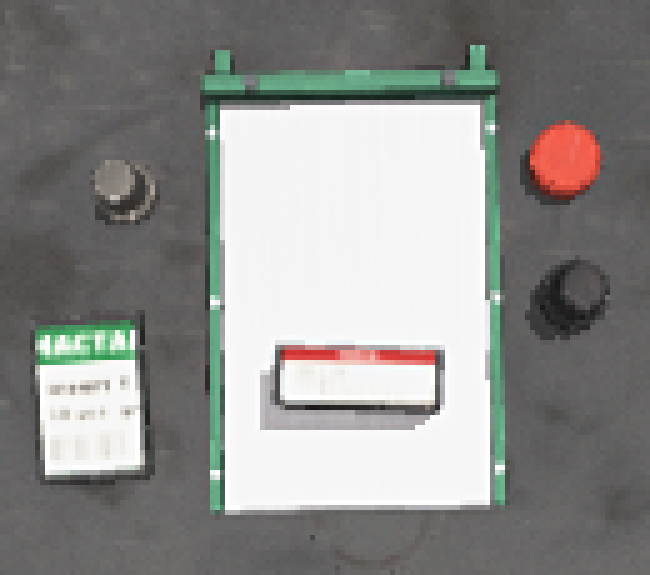

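View pics/scene0z.png

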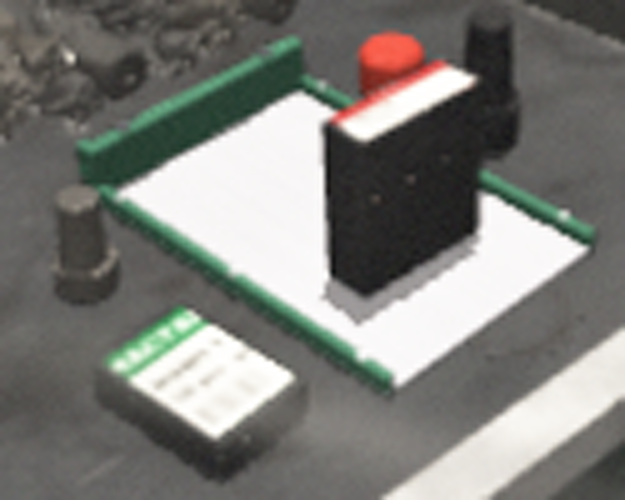

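```bash
python3 - <<'E'
from h import *
from bench import ctrl
im=cv2.imread("pics/top0.png"); p=ctrl.camera_params("top")
r=im[...,2].astype(float)   # floor ~246 red, rails low red
def cross(v,thr,x0):  # first subpixel crossing
    for i in range(len(v)-1):
        if (v[i]-thr)*(v[i+1]-thr)<=0 and v[i]!=v[i+1]: return x0+i+(thr-v[i])/(v[i+1]-v[i])
L=[];R=[]
for y in range(166,238):
    a=[cross(r[y,212:200:-1],150,0),cross(r[y,258:272],150,258)]
    if a[0] is not None:L.append((212-a[0],y))
    if a[1] is not None:R.append((a[1],y))
F=[]
for x in range(214,260):
    a=cross(r[235:250,x],150,235)
    if a is not None:F.append((x,a))
B=[]
for x in range(214,260):
    a=cross(r[170:150:-1,x],150,0)
    if a is not None:B.append((x,170-a))
def fit(P,z):
    W=np.array([onz(p,q,z)[:2] for q in P])
    for _ in range(3):
        vx,vy,x0,y0=cv2.fitLine(W.astype(np.float32),cv2.DIST_HUBER,0,.001,.001).ravel()
        n=np.array([-vy,vx]); e=(W-[x0,y0])@n; W=W[abs(e)<0.003]
    return np.array([x0,y0]),np.array([vx,vy]),len(W),e.std()
l,rr,f,b=[fit(q,.004) for q in (L,R,F,B)]
for n,k in zip("LRFB",(l,rr,f,b)): print(n,k[0],np.degrees(np.arctan(k[1][1]/k[1][0])) if n in "LR" else np.degrees(np.arctan(-k[1][0]/k[1][1])),k[2],k[3])
yaw=np.arctan(np.mean([l[1][1]/l[1][0],rr[1][1]/rr[1][0]])); 
d=np.array([np.cos(yaw),np.sin(yaw)]); n=np.array([-d[1],d[0]])
print("yaw",np.degrees(yaw),"width",(l[0]-rr[0])@n,"len",(b[0]-f[0])@d)
# tray origin: y centre, x from front edge
o=d*(f[0]@d+.127)+n*((l[0]+rr[0])@n/2); print("tray origin",o, "via back: ", b[0]@d-.125, "front", f[0]@d+.127)
# box top
g=im[...,1].astype(float)
Lb=[];Rb=[];Fb=[];Bb=[]
for x in range(224,250):
    a=cross(g[216:224,x],120,216); 
    if a:Fb.append((x,a))
    a=cross(g[203:212,x],200,203)
    if a:Bb.append((x,a))
for y in range(211,220):
    a=cross(r[y,226:216:-1],110,0); 
    k=cross(r[y,246:256],150,246)
    if k:Rb.append((k,y))
F_,B_=fit(Fb,.114),fit(Bb,.114)
for k in (F_,B_): print("box edge",k[0],np.degrees(np.arctan(-k[1][0]/k[1][1])),k[2],k[3])
print(Rb)
for q in [(220.2,209),(253.6,209.8),(253,221.3),(220.4,220.6)]: print(q,onz(p,q,.114))
E
```

```text
L [0.5542 0.1942] 2.6683335 71 0.000512240665980876
R [0.5269 0.0286] 2.2006035 72 0.000733114034660317
F [0.4211 0.1132] 2.3296587 46 0.0004240589220520229
B [0.6728 0.1174] 2.2498415 46 0.0007026499423052016
yaw 2.4345093 width 0.16433775 len 0.25170973
tray origin [0.5482 0.1117] via back:  0.55221 front 0.55250025
box edge [0.4817 0.105 ] 0.062869385 26 0.00018616228154727554
box edge [0.515  0.1081] -0.41887245 26 0.00034786116074826906
[(np.float64(251.54814814814816), 211), (np.float64(251.5857142857143), 212), (np.float64(251.68627450980392), 213), (np.float64(251.71917808219177), 214), (np.float64(251.70469798657717), 215), (np.float64(251.71428571428572), 216), (np.float64(251.63225806451612), 217), (np.float64(251.6158940397351), 218), (np.float64(251.62179487179486), 219)]
(220.2, 209) [0.5129 0.1511 0.114 ]
(253.6, 209.8) [0.5126 0.0575 0.114 ]
(253, 221.3) [0.4804 0.0586 0.114 ]
(220.4, 220.6) [0.4805 0.1497 0.114 ]
```

The measurements agree with the given sizes:

| Check | Measured | Given |
|---|---|---|
| Floor width | 164.3 mm | 164 mm |
| Floor length | 251.7 mm | 252 mm |
| Box top | 93 x 33 mm | 95 x 34 mm |

The tray is at (0.548, 0.112) with yaw 2.4°. The box is centred at (0.4975, 0.1043) with yaw about -0.2°. I'll open the fingers part-way along y and bring them in behind the box.

```bash
cat >> h.py <<'E'
def R(yawdeg):  # tool down, jaws along y, tool z towards -x (camera on the near side)
    a=np.radians(yawdeg); c,s=np.cos(a),np.sin(a)
    return np.array([[-s,0,-c],[c,0,-s],[0,-1,0]])
E
python3 - <<'E'
from h import *
from bench import ctrl
ctrl.command_gripper(0.55)
r0=ctrl.current_eef_rot(); t=R(-0.2)
print(np.linalg.det(t))
for P in ([.41,.1043,.25],[.41,.1043,.095],[.51,.1043,.095],[.53,.11,.017]): print(P,ctrl.ik(P,t))
ctrl.goto([.12,-.40,.30],r0); print(ctrl.current_t())
ctrl.goto([.41,.1043,.25],t); print(ctrl.current_t(),ctrl.current_tool_pos())
ctrl.move_l([.425,.1043,.095],vel=.15); print(ctrl.current_t(),ctrl.current_tool_pos(),ctrl.current_contact_force(),ctrl.current_grip_width())
for n in ("wrist","top","scene"): cv2.imwrite(f"pics/{n}1.png",ctrl.read_camera(n))
E
```

```text
1.0000000000000002
[0.41, 0.1043, 0.25] [  6.174    9.4711 100.5898  -0.      69.9392 -83.626 ]
[0.41, 0.1043, 0.095] [  6.174   23.1822 112.5475  -0.      44.2703 -83.626 ]
[0.51, 0.1043, 0.095] [  4.9838  28.964   99.4173  -0.      51.6186 -84.8162]
[0.53, 0.11, 0.017] [  5.4037  37.3328  99.6443  -0.      43.0229 -84.3963]
1.775
3.95 [0.4103 0.1037 0.25  ]
5.1417 [0.4253 0.1043 0.0955] [-0.3747  0.2357 -0.4921] 0.5529831672153344
```

View pics/wrist1.png

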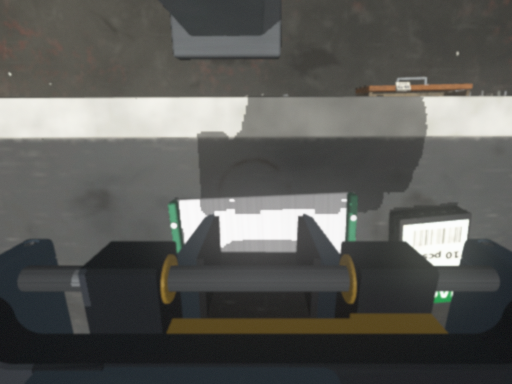

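View pics/scene1.png

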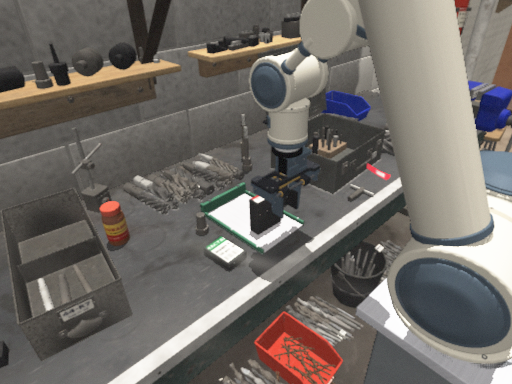

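View pics/top1.png

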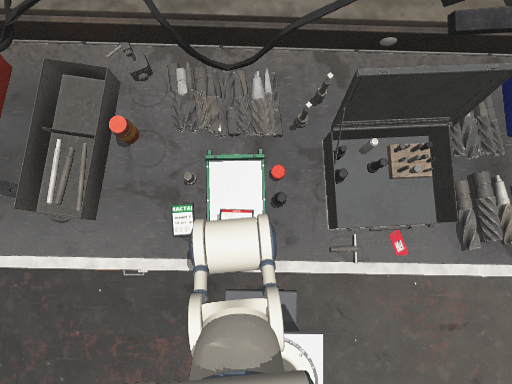

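The wrist view shows both fingers over the tray front, at about cols 200 and 318. The tray's green rails lie beyond them on both sides. In the scene view the gripper stands behind and to the right of the still-standing box. Before pushing, I'll check the fingertip projection.

```bash
python3 - <<'E'
from h import *
from bench import ctrl
p=ctrl.camera_params("scene"); im=cv2.imread("pics/scene1.png")
z=cv2.resize(im[120:270,180:330],None,fx=4,fy=4,interpolation=cv2.INTER_CUBIC)
x=ctrl.current_tool_pos()
for P,c in ((x,(0,0,255)),(x+[0.016,.03,0],(255,0,0)),(x+[.016,-.03,0],(255,0,0)),([.4805,.1043,.114],(0,255,0)),([.4975,.1043,.114],(0,255,255))):
    u=proj(p,P); print(P,u); cv2.circle(z,tuple(int(v) for v in (u-[180,120])*4),5,c,2)
cv2.imwrite("pics/scene1z.png",z)
E
```

```text
[0.4253 0.1043 0.0956] [285.0572 210.3296]
[0.4413 0.1343 0.0956] [273.0007 212.4227]
[0.4413 0.0743 0.0956] [288.3098 203.455 ]
[0.4805, 0.1043, 0.114] [270.7261 196.5578]
[0.4975, 0.1043, 0.114] [266.4682 194.1517]
```

View pics/scene1z.png

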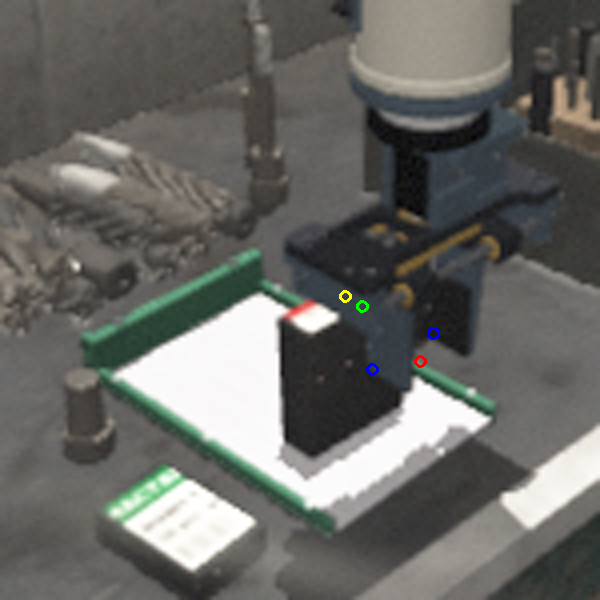

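The projections match: the fingertips are at box-top height and about 40 mm behind the near face. Now I'll push high up.

```bash
python3 - <<'E'
from h import *
from bench import ctrl
ctrl.move_l([.462,.1043,.095],vel=.08)
ctrl.move_l([.500,.1043,.095],vel=.04,contact_N=15)
print(ctrl.current_t(),ctrl.current_tool_pos(),ctrl.current_contact_force())
ctrl.sleep(.3)
for n in ("top","scene"): cv2.imwrite(f"pics/{n}2.png",ctrl.read_camera(n))
a=cv2.imread("pics/scene2.png")[120:270,180:330]; b=cv2.imread("pics/top2.png")[140:255,165:295]
cv2.imwrite("pics/c2.png",np.hstack([cv2.resize(a,(400,400)),cv2.resize(b,(400,400))]))
E
```

```text
7.0083 [0.4997 0.1043 0.095 ] [ 0.1714  0.0279 -0.2811]
```

View pics/c2.png

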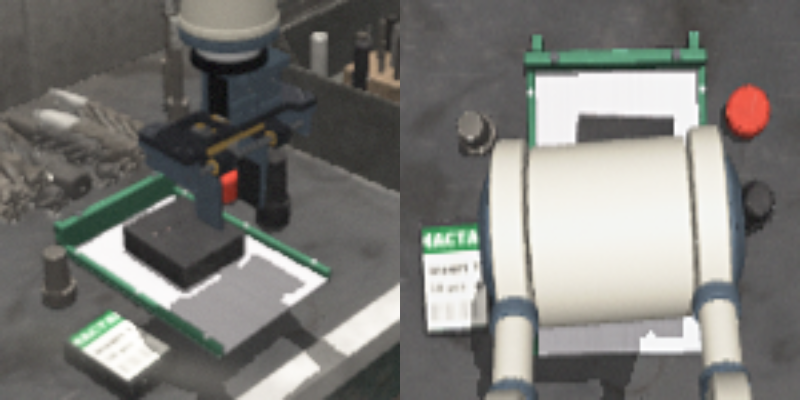

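The box lies flat with its far end about 40–50 mm short of the bar. I'll back off and measure it.

```bash
python3 - <<'E'
from h import *
from bench import ctrl
ctrl.move_l([.415,.1043,.095],vel=.15)
for n in ("top","scene"): cv2.imwrite(f"pics/{n}3.png",ctrl.read_camera(n))
print(ctrl.current_t())
p=ctrl.camera_params("top"); im=cv2.imread("pics/top3.png")
b=im[140:255,165:295]; a=cv2.imread("pics/scene3.png")[120:270,180:330]
cv2.imwrite("pics/c3.png",np.hstack([cv2.resize(a,(400,400)),cv2.resize(b,(400,400))]))
g=im[...,1].astype(float)
# far edge/sides of dark box at z=.038
m=(g[162:245,211:262]<100).astype(np.uint8)
ys,xs=np.nonzero(m); print(xs.min()+211,xs.max()+211,ys.min()+162)
for y in range(165,215,4): 
    q=np.nonzero(m[y-162])[0]; print(y,(q.min()+211,q.max()+211) if len(q) else None)
E
```

```text
8.225
222 259 174
165 None
169 None
173 None
177 (np.int64(223), np.int64(253))
181 (np.int64(223), np.int64(253))
185 (np.int64(223), np.int64(252))
189 (np.int64(222), np.int64(252))
193 (np.int64(223), np.int64(252))
197 (np.int64(222), np.int64(252))
201 (np.int64(222), np.int64(252))
205 (np.int64(222), np.int64(252))
209 (np.int64(223), np.int64(252))
213 None
```

View pics/c3.png

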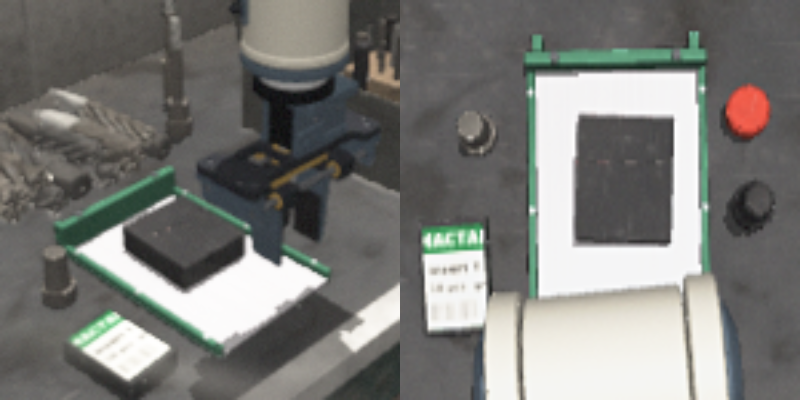

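```bash
cat >> h.py <<'E'
def lying(im,p):
    m=np.zeros(im.shape[:2],np.uint8); m[163:217,214:260]=(im[163:217,214:260,1]<110)
    cs,_=cv2.findContours(m,0,2); k=max(cs,key=cv2.contourArea)
    W=np.array([onz(p,q,.038)[:2] for q in k[:,0].astype(float)])
    return cv2.minAreaRect((W*1000).astype(np.float32))
T_O=np.array([.5482,.1117]); T_D=np.array([np.cos(np.radians(2.43)),np.sin(np.radians(2.43))]); T_N=np.array([-T_D[1],T_D[0]])
E
python3 - <<'E'
from h import *
from bench import ctrl
r=lying(cv2.imread("pics/top3.png"),ctrl.camera_params("top")); print(r)
for q in cv2.boxPoints(r)/1000: print(q,[(q-T_O)@T_D,(q-T_O)@T_N])
E
```

```text
((571.6903076171875, 106.3626480102539), (93.18265533447266, 108.98554992675781), 89.24705505371094)
[0.5166 0.0605] [np.float64(-0.03375275725998237), np.float64(-0.04982229436058658)]
[0.6256 0.0591] [np.float64(0.0750646511430772), np.float64(-0.05587363504964706)]
[0.6268 0.1522] [np.float64(0.08023849815360777), np.float64(0.03716525913092657)]
[0.5178 0.1537] [np.float64(-0.028578849750718737), np.float64(0.043216619624464755)]
```

The lying box measures 93x109 mm. It is turned 3.2° from the tray, with its far end 47 mm short of the bar and centred at tray y = -6 mm. I'll lower the fingers behind it, square to the tray, and push until it contacts the bar.

```bash
python3 - <<'E'
from h import *
from bench import ctrl
def w(x,y,z): return [*(T_O+T_D*x+T_N*y),z]
t=R(2.43); y=-.0065
ctrl.move_l(w(-.085,y,.095),vel=.15,ori=t)
ctrl.move_l(w(-.085,y,.017),vel=.10)
ctrl.move_l(w(-.058,y,.017),vel=.08)
print(ctrl.current_contact_force())
print(ctrl.move_l(w(.012,y,.017),vel=.03,contact_N=8))
x=ctrl.current_tool_pos(); print(ctrl.current_t(),x,(x[:2]-T_O)@T_D,ctrl.current_contact_force())
for n in ("top","scene"): cv2.imwrite(f"pics/{n}4.png",ctrl.read_camera(n))
b=cv2.imread("pics/top4.png")[140:255,165:295]; a=cv2.imread("pics/scene4.png")[120:270,180:330]
cv2.imwrite("pics/c4.png",np.hstack([cv2.resize(a,(400,400)),cv2.resize(b,(400,400))]))
E
```

```text
[ 0.0758 -0.6359  0.2567]
True
11.85 [0.5482 0.1052 0.0166] -0.00023032628081017624 [0.9782 0.4308 0.1463]
```

View pics/c4.png

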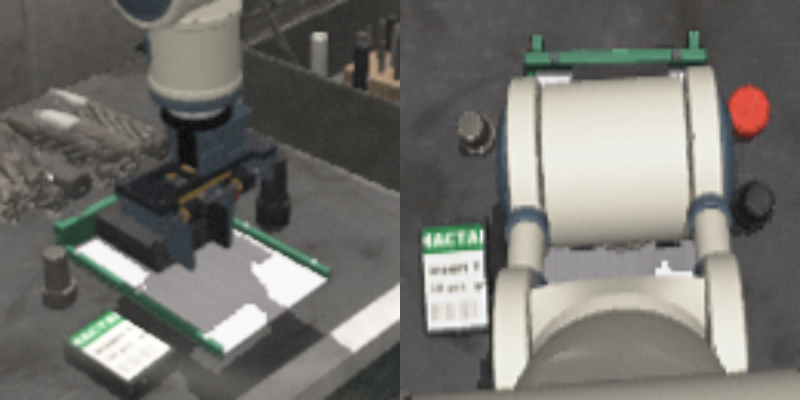

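Contact stopped the push at tray x = -0.2 mm; I expected -1 mm. I'll press gently once more to seat it, then retreat and check.

```bash
python3 - <<'E'
from h import *
from bench import ctrl
def w(x,y,z): return [*(T_O+T_D*x+T_N*y),z]
y=-.0065
print(ctrl.move_l(w(.006,y,.017),vel=.02,contact_N=12))
ctrl.sleep(.2)
x=ctrl.current_tool_pos(); print(ctrl.current_t(),x,(x[:2]-T_O)@T_D,ctrl.current_contact_force())
ctrl.move_l(w(-.02,y,.017),vel=.05)
ctrl.move_l(w(-.11,y,.03),vel=.15)
ctrl.move_l(w(-.14,y,.15),vel=.15)
for n in ("top","scene"): cv2.imwrite(f"pics/{n}5.png",ctrl.read_camera(n))
print(ctrl.current_t(),ctrl.current_contact_force())
im=cv2.imread("pics/top5.png")
b=im[140:255,165:295]; a=cv2.imread("pics/scene5.png")[120:270,180:330]
cv2.imwrite("pics/c5.png",np.hstack([cv2.resize(a,(400,400)),cv2.resize(b,(400,400),interpolation=cv2.INTER_CUBIC)]))
p=ctrl.camera_params("top")
r=lying(im,p);print(r)
for q in cv2.boxPoints(r)/1000: print(q,[(q-T_O)@T_D,(q-T_O)@T_N])
# near edge line + side edges at z=.038
g=im[...,1].astype(float); N=[];S=[]
for c in range(224,250):
    v=g[185:210,c]; i=np.nonzero((v[:-1]<150)&(v[1:]>=150))[0]
    if len(i): i=i[0]; N.append(onz(p,(c,185+i+(150-v[i])/(v[i+1]-v[i])),.038)[:2])
for y in range(166,192):
    v=g[y,212:235]; i=np.nonzero((v[:-1]>150)&(v[1:]<=150))[0]
    if len(i): i=i[-1]; S.append(onz(p,(212+i+(v[i]-150)/(v[i]-v[i+1]),y),.038)[:2])
for k in (N,S):
    k=np.array(k,np.float32); l=cv2.fitLine(k,cv2.DIST_HUBER,0,.001,.001).ravel(); m=l[2:]
    print(len(k),m,"tray x,y",(m-T_O)@T_D,(m-T_O)@T_N,"ang",np.degrees(np.arctan2(l[1],l[0]))%180)
E
```

```text
True
12.375 [0.548  0.1052 0.016 ] -0.00043194345595881287 [ 0.2355 -0.2312 -0.3233]
14.75 [ 0.2024  0.6227 -0.4861]
((609.5678100585938, 109.63314819335938), (97.32086181640625, 93.20310974121094), 1.5470994710922241)
[0.5597 0.1549] [np.float64(0.013288415208524272), np.float64(0.0426789138984502)]
[0.5622 0.0617] [np.float64(0.01185222341636693), np.float64(-0.05051312877189234)]
[0.6595 0.0644] [np.float64(0.10916159485465123), np.float64(-0.05201274370283996)]
[0.657  0.1575] [np.float64(0.11059772725371005), np.float64(0.04117930521660764)]
26 [0.5602 0.1087] tray x,y 0.011907467737034239 -0.0035323426366719772 ang 92.19375
26 [0.6154 0.1586] tray x,y 0.06916141126679178 0.04404450171874739 ang 1.661702
```

View pics/c5.png

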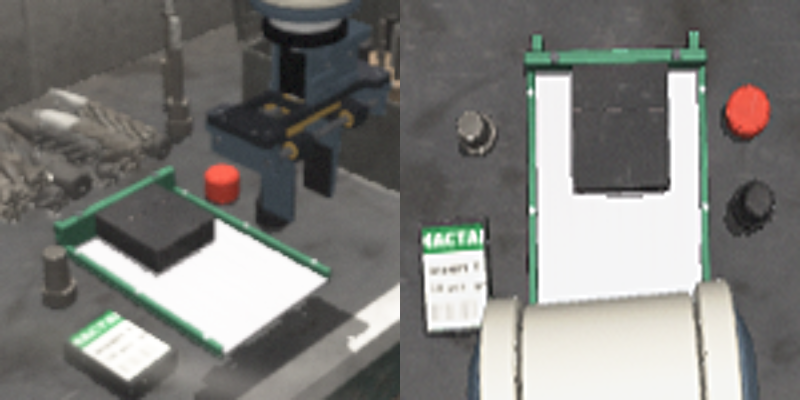

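The near-end edge is at tray x = 11.9 mm as cast onto z = 38 mm. The visible dark boundary is the bottom of the near face, so the corrected value is about 15.1 mm, against 15.0 mm when touching the bar. The angle to the tray is 0.2–0.8°. I'll check the neighbours against the first picture, then hand in.

```bash
python3 - <<'E'
from h import *
from bench import ctrl
a=cv2.imread("pics/top0.png");b=cv2.imread("pics/top5.png")
for n,(x0,x1,y0,y1) in dict(sleeve=(180,198,168,188),flat=(168,197,200,240),cap=(268,288,162,182),spigot=(270,292,188,210),key=(325,362,230,265)).items():
    print(n,cv2.absdiff(a,b)[y0:y1,x0:x1].mean(), cv2.phaseCorrelate(np.float32(a[y0:y1,x0:x1,1]),np.float32(b[y0:y1,x0:x1,1]))[0])
ctrl.sign_off(); print(ctrl.current_t())
E
```

```text
sleeve 3.310185185185185 (-0.02973283836693419, -0.041782602546271974)
flat 9.667816091954023 (-0.3260607282735002, -0.13689535635190353)
cap 3.1525 (0.039284962676607194, 0.00173644569629694)
spigot 2.965564738292011 (0.2657389918623583, -0.22466991129325464)
key 3.557786357786358 (0.025935707913287587, 0.020047648200005597)
the job is handed in; nothing more can be done
the job is handed in; nothing more can be done
```

The black box is tipped over and lies flat against the stop bar, and I handed the job in at about 15 s. I pushed it high up with part-open fingertips, and it fell flat towards the bar. Then I pushed its near end along the tray until the fingers felt it stop, and pressed once more; both presses stopped at the same place.

**Last checks, all from the top camera:**
- **Against the bar:** the near end is at about tray x = 15.1 mm after correcting for viewing angle; touching the bar would be 15.0 mm. Uncorrected it reads 11.9 mm. The fingertips stopped at a position that agrees (about 15.6 mm).
- **Square and centred:** it is turned 0.2° by its near edge and 0.8° by its side edge; the limit is 4°. It sits about 4 mm off the tray's centre line.
- **Other things:** none moved more than about 0.35 px (1 mm) in the picture. The flat box region also changed in brightness, probably the arm's shadow or edge in view.
- **Robot:** it is clear of everything.

The far end of the box blends into the bar in the picture, so I inferred contact there from the near edge and the push stops.

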